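# Set the case-pan status tags

### The arm

A 7-joint arm with a two-finger parallel gripper is mounted at the origin on a cart in front of the work surface, level with it; the furniture and walls round the work are solid. World frame = base frame: x ahead of the robot, y to its left, z up, the work surface at z = 0. Lengths are in m, angles in degrees, forces in N, time in s.
With the tool pointing down it reaches from about 0.425 to 0.875 m from the base axis. Payload 4.7 kg.
Tool frame: the origin (TCP) lies on the centre line of the jaws, within the pads' length; the fingertips stand 19 mm ahead of it and the grasp point (between the pads) is the TCP; z points along the fingers, y is the line along which they close (so a half turn about z gives the same grasp; the last joint's range is limited). The gripper opens to 87 mm and grips with 3 to 60 N. Pads are 19 mm wide; open, the fingers measure 117 mm over their backs; the gripper's body (75 mm by 190 mm) begins 51 mm behind the grasp point.
Start: joints at [-63.134, 18.392, -4.016, 83.108, 1.295, 78.541, -3.26], TCP at [0.286, 0.584, 0.242] pointing down, gripper open.
Joint ranges: [-163.93, 163.93], [-17.29, 119.83], [-79.2, 71.16], [3.27, 140.29], [-89.18, 269.18], [5.43, 117.66], [-154.24, 154.24]. Speed limits (degrees/s): [147.25, 147.25, 180, 180, 180, 180, 180].

### API

Orientations are given as [roll, pitch, yaw] about the fixed x, y, z axes, in that order (R = Rz(yaw) Ry(pitch) Rx(roll)).
In Python, from cell import env, imaging gives the robot as it stands.
- The arm moves only by the shell command python3 -m crank 'ROWS' [OPENING] [FORCE]. ROWS is JSON, a list of rows, each an object of numbers: "x", "y", "z": the shift along the tool's x, y, z in m; "turn": the turn about the tool's z in rad. In form: [{"x": .., "y": .., "z": .., "turn": ..}, ...]. A call has 1 to 12 rows; each row is the pose to reach, as a shift and turn from the pose commanded when the call began, along the tool's axes at that moment; what a row does not reach only later rows make up. A row lasts 1/8 s, in which the tool goes at most 62.5 mm and 10.7 degrees, less where a joint would pass 70% of its speed; a pose out of reach is approached as far as the arm can. A call with a gripper value outside its range is refused whole. OPENING is the finger opening in m, from 0 to 0.087, set as the call begins (- or left out, the last holds). The fingers move at their own pace and stop on an object; FORCE is the grip in N (left out, the last holds). Time passes only in rows, so rows that repeat a pose let the fingers close. It gives the time, the measured TCP pose, the force, the opening and the grip force at its end, in the units of the state.
- env.get_obs(): the state, without advancing time (a new reading comes with each control period).
- imaging.read_camera(name): name is "side" or "top" or "wrist"; returns the picture (384x512x3 uint8, red, green, blue); there is no depth.
- imaging.get_calibration(name): a dict with "camera_matrix" (3x3 intrinsics, pixels), "position" and "attitude" of the camera in the world. Camera axes: x right, y up, looking along -z (the intrinsics and any distortion apply to the point x, -y, -z); pixel columns grow to the right and rows downward; lengths in m; the calibration is good to about 2 mm. The wrist camera is an equidistant fisheye: a pixel r from the principal point sees the ray r / f radians off the axis. A picture is of the moment at which its call begins: read the wrist's pose just before it. get_calibration takes no time and is no camera call; for the wrist camera it gives the pose at the moment of the call.
- env.sign_off(): hands the job in; it is judged then, once.
The state is a dict: "time_s": time; "qpos": joint angles; "joint_velocities": joint speeds; "effort": joint torques, N m; "tool_pos": TCP position; "tool_rot": TCP orientation; "force": force on the tool from outside, world axes, zero at the start; "wrist_torque": the same for the moment, N m; "grip_width": finger opening in m; "grasp_force": force on a finger pad.
Only numpy, scipy, OpenCV 4.12 (cv2) and the standard library are available. Lean on these libraries where they do the work, as an engineer would, in place of code of your own. Each camera call takes 0.05 s, during which the arm holds its last target. There are 200 camera calls.

### The job

Bring the status tags on the case-pan rack up to date: with a fingertip, flip over whichever tags are wrong, so that the tag behind each pan that holds a plaster cast shows its green face to you and the tag behind each empty pan shows its red face. Push the tags over gently without pinching them, leave the pans and everything else on the bench where they are, and move clear.

Things in the scene. Friction and masses are not known exactly. Their poses are not given: they have to be found in the camera images.
- pan_rack: white sheet-metal rack, 150 x 500 mm, fixed. Origin on the bench below its middle; x points from the pans back to the tag rail (away from the robot), y to the robot's left, z up. Four bays at y = +180, +60, -60, -180 mm. Along its back, at x = +48 mm, runs the tag rail, top 86 mm above the bench, one clip-on tag behind each bay, in any order; nothing but the tags rises above the rail, and nothing as tall as a leaf's lower edge stands within 40 mm behind the tags.
- tag_1 (a joint): angle of the tag on holder_1: a steel leaf 3 mm thick, reaching 46 mm sideways from its hinge pin, 56 mm tall; one face green (white tick), one red (white bar). +1.36 rad: lies over to the robot's right and shows GREEN to the robot; -1.36: lies over to the left, shows RED; 0: points straight out at the robot, its highest point, from where it falls to either side by its own weight and stays
- tag_2 (a joint): angle of the tag on holder_2; a leaf as tag_1, same values (+1.36 green, -1.36 red). The leaves are 45 g on light hinges, well under 1 N turns one. Lying over, a leaf is nearly in line with the rail with free air behind it: a fingertip coming down from above behind its free half can draw it out towards the robot and on past the middle, and it drops over
- tag_3 (a joint): angle of the tag on holder_3; a leaf as tag_1, same values (+1.36 green, -1.36 red)
- tag_4 (a joint): angle of the tag on holder_4; a leaf as tag_1, same values (+1.36 green, -1.36 red)
- holder_1: black plastic clip on the rail that carries tag_1, 40 mm wide; fixed. Origin on the rail's top, 86 mm above the bench; axes as the rack's. In them the hinge pin leans back from upright by 0.40 rad (top away from the robot): it passes (5, 0, 19) mm at the leaf's lower edge and (26, 0, 71) mm at its upper edge; the pin's ball tip is 7 mm higher
- holder_2: black plastic clip on the rail that carries tag_2, 40 mm wide; fixed. Origin on the rail's top, 86 mm above the bench; axes as the rack's. In them the hinge pin leans back from upright by 0.40 rad (top away from the robot): it passes (5, 0, 19) mm at the leaf's lower edge and (26, 0, 71) mm at its upper edge; the pin's ball tip is 7 mm higher
- holder_3: black plastic clip on the rail that carries tag_3, 40 mm wide; fixed. Origin on the rail's top, 86 mm above the bench; axes as the rack's. In them the hinge pin leans back from upright by 0.40 rad (top away from the robot): it passes (5, 0, 19) mm at the leaf's lower edge and (26, 0, 71) mm at its upper edge; the pin's ball tip is 7 mm higher
- holder_4: black plastic clip on the rail that carries tag_4, 40 mm wide; fixed. Origin on the rail's top, 86 mm above the bench; axes as the rack's. In them the hinge pin leans back from upright by 0.40 rad (top away from the robot): it passes (5, 0, 19) mm at the leaf's lower edge and (26, 0, 71) mm at its upper edge; the pin's ball tip is 7 mm higher
- pan_1: blue plastic case pan, 100 (x) x 94 (y) x 36 mm, loose, standing in one of the bays; it HOLDS a plaster cast of a jaw. Origin: middle of its underside, 14 mm above the bench. The tag that belongs to a pan is the one straight behind it (its clip about 70 mm from the pan's origin along the rack's x axis)
- pan_2: blue plastic case pan, 100 (x) x 94 (y) x 36 mm, loose, standing in one of the bays; it HOLDS a plaster cast of a jaw. Origin: middle of its underside, 14 mm above the bench. The tag that belongs to a pan is the one straight behind it (its clip about 70 mm from the pan's origin along the rack's x axis)
- pan_3: blue plastic case pan, 100 (x) x 94 (y) x 36 mm, loose, standing in one of the bays; it HOLDS a plaster cast of a jaw. Origin: middle of its underside, 14 mm above the bench. The tag that belongs to a pan is the one straight behind it (its clip about 70 mm from the pan's origin along the rack's x axis)
- pan_4: blue plastic case pan, 100 (x) x 94 (y) x 36 mm, loose, standing in one of the bays; it is EMPTY. Origin: middle of its underside, 14 mm above the bench. The tag that belongs to a pan is the one straight behind it (its clip about 70 mm from the pan's origin along the rack's x axis)
- articulator: brass hinge articulator with two jaw models, 106 x 62 x 95 mm; a bystander, loose. Origin under its middle
- plaster_can: round white can with a lid, 63 mm wide, 118 mm tall; a bystander, loose. Origin under its middle
- pink_bottle: pink plastic bottle, 45 x 52 x 127 mm; a bystander, loose. Origin under its middle
- brush_pot: white pot of brushes, 68 mm wide, 152 mm tall with the brushes; a bystander, loose. Origin under its middle
- bur_block: beech block of rotary burs, 45 x 90 x 52 mm; a bystander, loose. Origin under its middle
- spirit_burner: blue spirit burner, 74 mm wide, 92 mm tall; a bystander, loose. Origin under its middle
- carver: wax carver with a black handle lying on the bench, 186 x 17 x 13 mm; a bystander, loose. Origin under its middle
There are look-alikes about, which are no part of the job. What is shaped like the pan_4 but turquoise is not meant.

How it is judged:
By the outcome, as a careful person would: the job done as asked, in the order asked, and still so for the second after the job is handed in, with the robot touching nothing.
It also fails if it takes over 64 s, if anything falls off the work surface, if the arm or the gripper's body presses on something with over 40 N, if the wrist force passes 120 N, or if a joint passes its speed limit or range.

## Working session

There is one attempt and no reset: what is moved stays moved. The work goes in short steps, Python scripts to look and compute and a shell command to move; the robot and the scene stay as the last step left them, time stands still between calls to the robot, and variables do not carry over. Pictures are saved under pics/ and viewed, at most 10 in all, crops included, and the job is handed in when it is done.

```bash
mkdir -p pics; python3 - <<'E'
from cell import env, imaging
import cv2
for n in("top","side"):
    im=imaging.read_camera(n); cv2.imwrite(f"pics/{n}0.png",im[:,:,::-1]); print(n,imaging.get_calibration(n))
o=env.get_obs(); print(o)
E
```

```text
top {'camera_matrix': array([[415.5052978 ,   0.        , 250.96294901],
       [  0.        , 415.5052978 , 187.47852477],
       [  0.        ,   0.        ,   1.        ]]), 'position': array([-0.44232117, -0.55103232,  1.75233586]), 'attitude': array([ 31.75711691,   0.18462941, -62.14989208])}
side {'camera_matrix': array([[475.81297426,   0.        , 254.9687715 ],
       [  0.        , 475.81297426, 198.53230108],
       [  0.        ,   0.        ,   1.        ]]), 'position': array([-0.3718489 , -0.87941326,  1.41215235]), 'attitude': array([ 41.36790994,  -0.89921827, -46.50357095])}
{'time_s': 0.1, 'qpos': array([-63.13450877,  18.43521228,  -4.01624921,  83.1678455 ,
         1.29481871,  78.54030075,  -3.2609626 ]), 'joint_velocities': array([-0.05042191, -0.07032099,  0.0762368 , -0.09034229, -0.0493423 ,
        0.03902088, -0.03084598]), 'effort': array([-1.85786425e-04, -4.92572808e+01, -4.05698279e-01, -3.13401139e+01,
       -6.43048645e-02,  3.93881940e-02,  5.84859504e-05]), 'tool_pos': array([0.28536166, 0.58349971, 0.240567  ]), 'tool_rot': array([-1.79901866e+02,  5.01810937e-03,  1.53943788e+02]), 'force': array([ 0.90443939, -0.08650731, -0.05459315]), 'wrist_torque': array([ 0.08267016, -0.03166965,  0.04385802]), 'grasp_force': 0.0, 'grip_width': 0.08698521218357519}
```

View pics/top0.png

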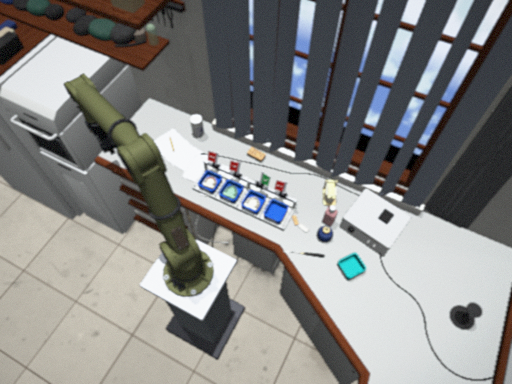

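View pics/side0.png

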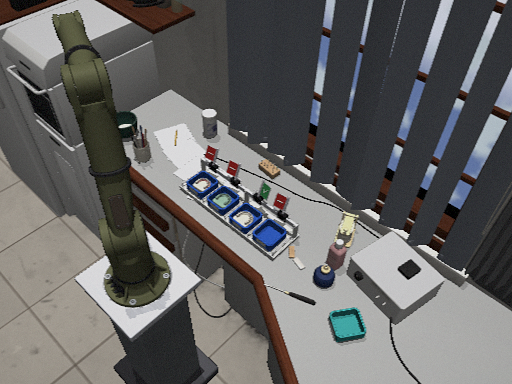

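Two pictures show the rack with four pans. From the left they look like cast, a greenish cast, cast and empty. The tags behind them read red (side 211,153), red (233,169), green (264,190) and red (281,203). I'll zoom in to check.

```bash
python3 - <<'E'
import cv2
a=cv2.imread("pics/side0.png")[135:260,170:310]; b=cv2.imread("pics/top0.png")[140:235,185:305]
cv2.imwrite("pics/s1.png",cv2.resize(a,(672,600),interpolation=cv2.INTER_CUBIC))
cv2.imwrite("pics/t1.png",cv2.resize(b,None,fx=6,fy=6,interpolation=cv2.INTER_CUBIC))
E
```

```text
(no output)
```

View pics/s1.png

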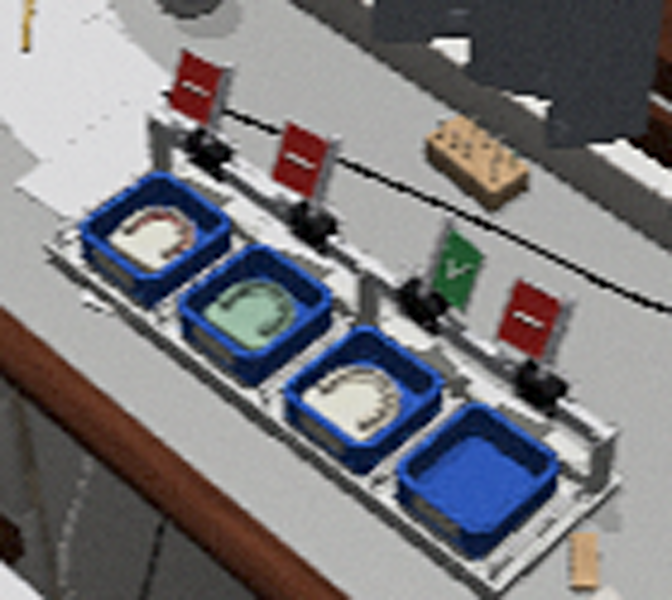

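View pics/t1.png

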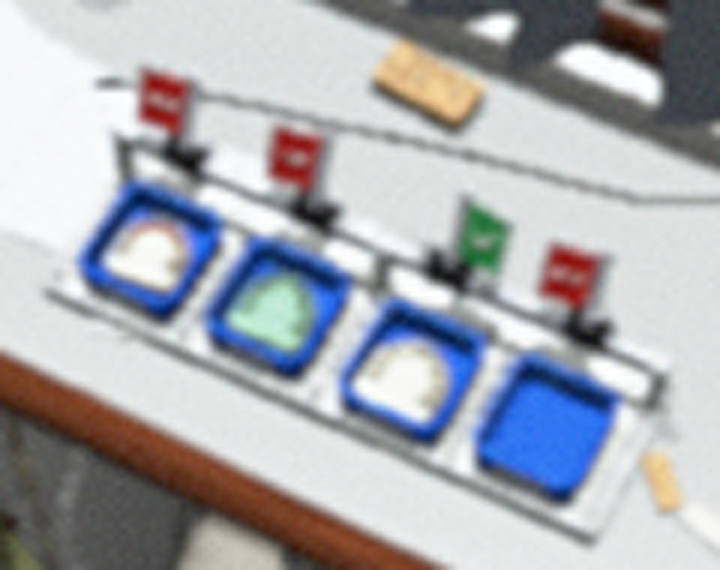

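Bays 1 to 3 hold casts (bay 2's is mint-coloured) and bay 4 is empty. The two leftmost tags are red, so both need flipping to green. Clip centres in the side crop are (208,152), (313,223), (424,302) and (540,385). In the top crop they are (185,153), (314,209), (447,265) and (589,328).

```bash
cat > h.py <<'E'
import numpy as np
from cell import env, imaging
from scipy.spatial.transform import Rotation as R
def cam(n):
    c=imaging.get_calibration(n); return c["camera_matrix"],np.array(c["position"]),R.from_euler("xyz",c["attitude"],degrees=True).as_matrix()
def ray(n,p):
    K,o,M=cam(n); d=np.linalg.inv(K)@[p[0],p[1],1]; d=M@[d[0],-d[1],-d[2]]; return o,d/np.linalg.norm(d)
def plane(n,p,z):
    o,d=ray(n,p); return o+d*(z-o[2])/d[2]
def tri(rs):
    A=sum(np.eye(3)-np.outer(d,d) for o,d in rs); b=sum((np.eye(3)-np.outer(d,d))@o for o,d in rs); return np.linalg.solve(A,b)
def proj(n,P):
    K,o,M=cam(n); q=M.T@(np.asarray(P)-o); q=K@[q[0],-q[1],-q[2]]; return q[:2]/q[2]
E
python3 - <<'E'
from h import *; import cv2
np.set_printoptions(precision=4,suppress=True)
S=[(208,152),(313,223),(424,302),(540,385)]; T=[(185,153),(314,209),(447,265),(589,328)]
S=[(170+a/4.8-.4,135+b/4.8-.4) for a,b in S]; T=[(185+a/6-.4,140+b/6-.4) for a,b in T]
for s,t in zip(S,T): print("clip",tri([ray("side",s),ray("top",t)]),plane("side",s,.095),plane("top",t,.095))
for n in("top","side"):
    im=cv2.imread(f"pics/{n}0.png"); h=cv2.cvtColor(im,cv2.COLOR_BGR2HSV)
    m=cv2.inRange(h,(105,130,50),(125,255,255)); k,_,st,c=cv2.connectedComponentsWithStats(m)
    for nm,m in(("blue",m),("red",cv2.inRange(h,(0,140,60),(6,255,255))|cv2.inRange(h,(172,140,60),(180,255,255))),("grn",cv2.inRange(h,(55,120,40),(80,255,255)))):
        k,_,st,c=cv2.connectedComponentsWithStats(m)
        for i in range(1,k):
            if st[i,4]>25:
                x,y,w,hh=st[i,:4]; pc=(x+(w-1)/2,y+(hh-1)/2) if nm=="blue" else c[i]
                print(n,nm,st[i],np.array(pc),plane(n,pc,.05 if nm=="blue" else .13))
E
```

```text
clip [0.506  0.1542 0.0738] [0.4911 0.1378 0.095 ] [0.4949 0.1453 0.095 ]
clip [0.5072 0.0334 0.0754] [0.4946 0.0201 0.095 ] [0.4959 0.0266 0.095 ]
clip [ 0.5142 -0.0835  0.0665] [ 0.4952 -0.1003  0.095 ] [ 0.4983 -0.0914  0.095 ]
clip [ 0.5054 -0.2121  0.081 ] [ 0.4954 -0.2191  0.095 ] [ 0.4982 -0.2151  0.095 ]
top blue [ 1  0 12  3 31] [6.5 1. ] [1.0231 2.0799 0.05  ]
top blue [ 0 21 15  7 49] [ 7. 24.] [0.8475 1.8994 0.05  ]
top blue [199 171  23  22 158] [210.  181.5] [0.4243 0.1384 0.05  ]
top blue [220 180  23  23 181] [231. 191.] [0.4247 0.0215 0.05  ]
top blue [242 190  24  24 159] [253.5 201.5] [ 0.4236 -0.1009  0.05  ]
top blue [265 199  23  24 350] [276.  210.5] [ 0.4296 -0.216   0.05  ]
top blue [319 229  13  12  78] [325.  234.5] [ 0.4218 -0.4651  0.05  ]
top red [231 162   7   9  34] [233.4706 165.8529] [0.5112 0.0526 0.13  ]
side blue [187 171  31  28 315] [202.  184.5] [0.4216 0.1293 0.05  ]
side blue [207 186  32  29 354] [222.5 200. ] [0.4216 0.014  0.05  ]
side blue [229 203  34  31 354] [245.5 218. ] [ 0.4195 -0.1099  0.05  ]
side blue [253 219  34  32 625] [269.5 234.5] [ 0.425  -0.2245  0.05  ]
side blue [315 266  19  18 106] [324.  274.5] [ 0.4286 -0.4686  0.05  ]
side red [205 146  11  15  90] [210.1    152.7444] [0.5118 0.1734 0.13  ]
side red [227 161  11  15  95] [231.9474 167.9368] [0.5125 0.0526 0.13  ]
side red [274 194  12  15 110] [279.6545 201.1364] [ 0.5138 -0.1885  0.13  ]
side grn [260 184  10  15  72] [264.6528 191.1389] [ 0.5118 -0.1173  0.13  ]
```

```bash
python3 -m crank '[{"x":-0.012,"y":-0.010,"z":-0.01,"turn":-0.03},{"x":-0.04,"y":-0.034,"z":-0.03,"turn":-0.1},{"x":-0.08,"y":-0.068,"z":-0.05,"turn":-0.17},{"x":-0.126,"y":-0.105,"z":-0.07,"turn":-0.24},{"x":-0.17,"y":-0.143,"z":-0.08,"turn":-0.31},{"x":-0.215,"y":-0.18,"z":-0.08,"turn":-0.38},{"x":-0.26,"y":-0.218,"z":-0.08,"turn":-0.44},{"x":-0.304,"y":-0.255,"z":-0.08,"turn":-0.455},{"x":-0.345,"y":-0.289,"z":-0.08,"turn":-0.455},{"x":-0.377,"y":-0.316,"z":-0.08,"turn":-0.455},{"x":-0.397,"y":-0.333,"z":-0.08,"turn":-0.455},{"x":-0.405,"y":-0.34,"z":-0.08,"turn":-0.455}]' 0 10
python3 -m crank '[{"x":0},{"x":0},{"x":0},{"x":0}]'
python3 - <<'E'
from h import *; import cv2
print(env.get_obs()["tool_pos"],env.get_obs()["tool_rot"],env.get_obs()["grip_width"]); print(imaging.get_calibration("wrist"))
cv2.imwrite("pics/w1.png",cv2.resize(imaging.read_camera("wrist")[:,:,::-1],(768,576),interpolation=cv2.INTER_CUBIC))
E
```

```text
time_s: 1.6
tool_pos: [0.5003, 0.0989, 0.3213]
tool_rot: [-180.0, -0.0, 179.9]
force: [-0.8, 0.2, 0.4]
grip_width: 0.0006
grasp_force: 0.0
[0.50028742 0.09886461 0.32126081] [-1.79986854e+02 -2.77950522e-02  1.79852668e+02] 0.0006126788542812403
{'camera_matrix': array([[297.31863964,   0.        , 257.48814904],
       [  0.        , 297.31863964, 188.56760979],
       [  0.        ,   0.        ,   1.        ]]), 'position': array([0.42048138, 0.09953302, 0.46494106]), 'attitude': array([-1.67893226e+01, -2.49550787e-02,  8.98905338e+01])}invalid input
```

View pics/w1.png

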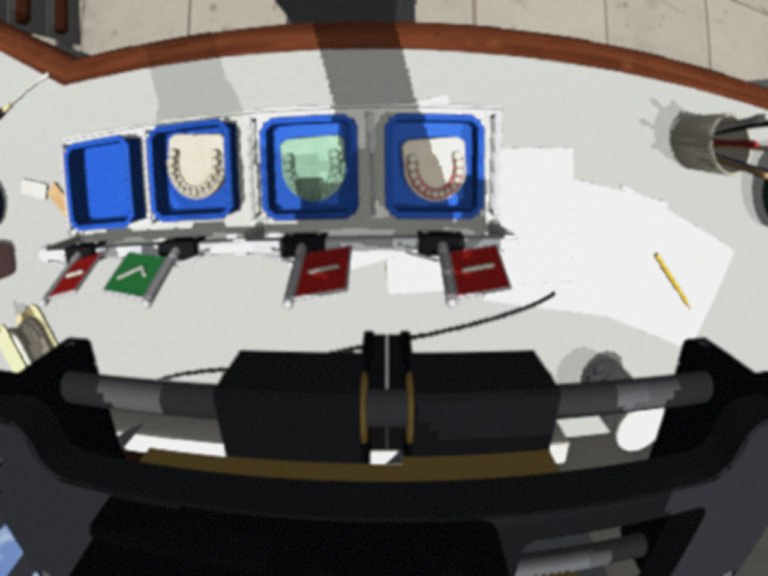

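The wrist view confirms three casts (the mint one included) and the empty pan at the far right. The two tags on the robot's left are red, with pin ball tips at view px (452,302) and (290,302) and clips at (441,242) and (303,243).

```bash
cat >> h.py <<'E'
def wray(p):
    K,o,M=cam("wrist"); u=np.array([p[0]-K[0,2],p[1]-K[1,2]])/K[0,0]; r=np.hypot(*u); a=u/r*np.sin(r); return o,M@[a[0],-a[1],-np.cos(r)]
E
python3 - <<'E'
from h import *
for nm,p,z in(("ball1",(452,302),.164),("ball2",(290,302),.164),("ball3",(148,304),.164),("ball4",(46,300),.164),("clip1",(441,242),.1),("clip2",(303,243),.1),("pan1",(436,168),.05),("pan2",(309,166),.05),("free top1",(510,287),.16),("free top2",(346,290),.16)):
    o,d=wray((np.array(p)+.5)/1.5-.5); print(nm,(o+d*(z-o[2])/d[2]).round(4))
E
```

```text
ball1 [0.5259 0.1462 0.164 ]
ball2 [0.5257 0.029  0.164 ]
ball3 [ 0.5285 -0.0903  0.164 ]
ball4 [ 0.5268 -0.2064  0.164 ]
clip1 [0.495  0.1448 0.1   ]
clip2 [0.4954 0.0286 0.1   ]
pan1 [0.4349 0.145  0.05  ]
pan2 [0.4322 0.0272 0.05  ]
free top1 [0.5159 0.1898 0.16  ]
free top2 [0.5179 0.0699 0.16  ]
```

```bash
python3 -m crank '[{"x":-0.01,"y":0.015},{"x":-0.03,"y":0.045},{"x":-0.045,"y":0.07},{"x":-0.052,"y":0.08,"z":0.01},{"x":-0.052,"y":0.08,"z":0.03},{"x":-0.052,"y":0.08,"z":0.06},{"x":-0.052,"y":0.08,"z":0.09},{"x":-0.052,"y":0.08,"z":0.12},{"x":-0.052,"y":0.08,"z":0.145},{"x":-0.052,"y":0.08,"z":0.163},{"x":-0.052,"y":0.08,"z":0.172},{"x":-0.052,"y":0.08,"z":0.172}]'
python3 - <<'E'
from h import *; import cv2
o=env.get_obs(); print(o["tool_pos"],o["tool_rot"],o["force"])
a=imaging.read_camera("side")[110:210,170:290,::-1]; b=imaging.read_camera("wrist")[60:260,150:450,::-1]
cv2.imwrite("pics/c1.png",cv2.hconcat([cv2.resize(a,(360,300)),cv2.resize(b,(440,300))]))
E
```

```text
[0.50051244 0.09842641 0.32128071] [-1.79959171e+02 -1.46746574e-02  1.79844876e+02] [-0.4351191  -0.45244261 -0.93315197]invalid input
```

View pics/c1.png

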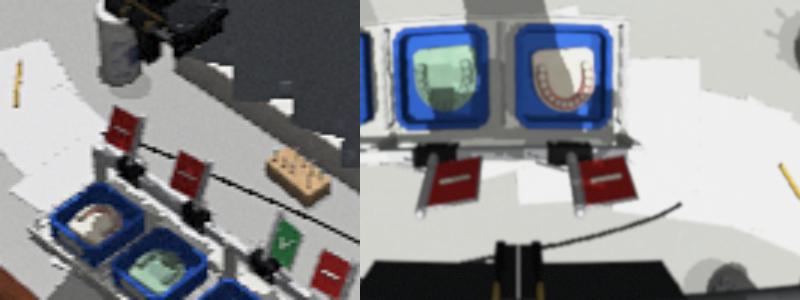

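The arm didn't move because rows need all four keys. The picture is unchanged, with the tags as before. I'm resending with full rows.

```bash
python3 -m crank '[{"x":-0.01,"y":0.015,"z":0,"turn":0},{"x":-0.03,"y":0.045,"z":0,"turn":0},{"x":-0.045,"y":0.07,"z":0,"turn":0},{"x":-0.052,"y":0.08,"z":0.01,"turn":0},{"x":-0.052,"y":0.08,"z":0.03,"turn":0},{"x":-0.052,"y":0.08,"z":0.06,"turn":0},{"x":-0.052,"y":0.08,"z":0.09,"turn":0},{"x":-0.052,"y":0.08,"z":0.12,"turn":0},{"x":-0.052,"y":0.08,"z":0.145,"turn":0},{"x":-0.052,"y":0.08,"z":0.163,"turn":0},{"x":-0.052,"y":0.08,"z":0.172,"turn":0},{"x":-0.052,"y":0.08,"z":0.172,"turn":0}]'
python3 - <<'E'
from h import *; import cv2
o=env.get_obs(); print(o["tool_pos"],o["tool_rot"],o["force"])
a=imaging.read_camera("side")[110:210,170:290,::-1]; b=imaging.read_camera("wrist")[60:260,150:450,::-1]
cv2.imwrite("pics/c2.png",cv2.hconcat([cv2.resize(a,(360,300)),cv2.resize(b,(440,300))]))
E
```

```text
time_s: 3.25
tool_pos: [0.5519, 0.1807, 0.1493]
tool_rot: [-180.0, -0.0, -180.0]
force: [-0.1, -0.7, 0.3]
grip_width: 0.0007
grasp_force: 0.0
[0.55187481 0.18068167 0.14926539] [-1.79987657e+02 -2.91145258e-02 -1.79978096e+02] [-0.07513195 -0.6779376   0.28384302]
```

View pics/c2.png

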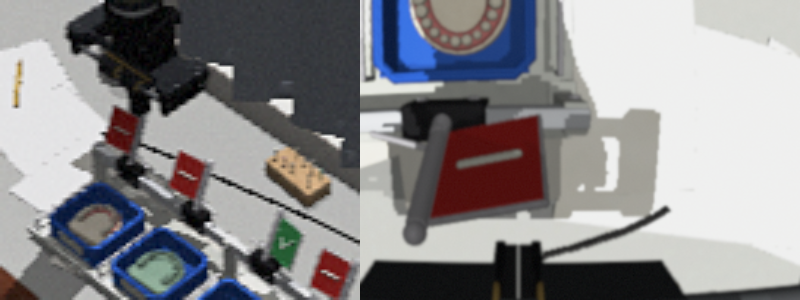

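The fingertip hangs just behind the free half of the left tag (finger at crop px 520,260, leaf 440–550). I'll draw it over now.

```bash
python3 -m crank '[{"x":0.008,"y":0,"z":0,"turn":0},{"x":0.02,"y":0,"z":0,"turn":0},{"x":0.032,"y":0,"z":0,"turn":0},{"x":0.042,"y":0,"z":0,"turn":0},{"x":0.05,"y":-0.002,"z":0,"turn":0},{"x":0.057,"y":-0.007,"z":0,"turn":0},{"x":0.062,"y":-0.013,"z":0,"turn":0},{"x":0.066,"y":-0.020,"z":0,"turn":0},{"x":0.068,"y":-0.027,"z":0,"turn":0},{"x":0.068,"y":-0.034,"z":0,"turn":0},{"x":0.068,"y":-0.041,"z":0,"turn":0},{"x":0.068,"y":-0.041,"z":0,"turn":0}]'
python3 - <<'E'
from h import *; import cv2
a=imaging.read_camera("side")[110:210,170:290,::-1]; b=imaging.read_camera("wrist")[60:260,150:450,::-1]
cv2.imwrite("pics/c3.png",cv2.hconcat([cv2.resize(a,(360,300)),cv2.resize(b,(440,300))]))
E
```

```text
time_s: 4.85
tool_pos: [0.4843, 0.1388, 0.1496]
tool_rot: [-180.0, 0.0, 179.9]
force: [0.1, 1.0, 0.8]
grip_width: 0.0006
grasp_force: 0.0
```

View pics/c3.png

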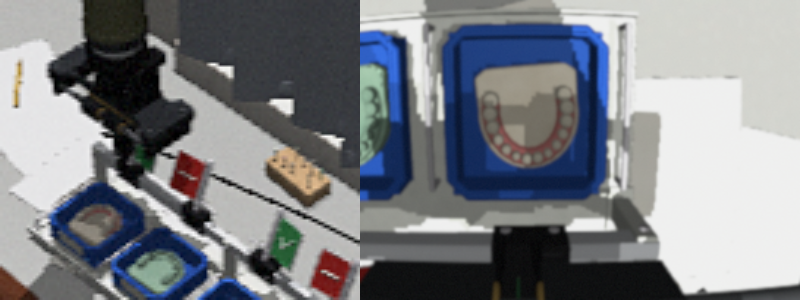

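The left tag now shows green beside the finger (crop px 145,158). I'll rise and go behind the second tag.

```bash
python3 -m crank '[{"x":0,"y":0,"z":-0.02,"turn":0},{"x":0,"y":0,"z":-0.05,"turn":0},{"x":0,"y":0,"z":-0.075,"turn":0},{"x":-0.01,"y":-0.01,"z":-0.08,"turn":0},{"x":-0.03,"y":-0.033,"z":-0.08,"turn":0},{"x":-0.052,"y":-0.058,"z":-0.08,"turn":0},{"x":-0.066,"y":-0.073,"z":-0.08,"turn":0},{"x":-0.068,"y":-0.076,"z":-0.07,"turn":0},{"x":-0.068,"y":-0.076,"z":-0.045,"turn":0},{"x":-0.068,"y":-0.076,"z":-0.02,"turn":0},{"x":-0.068,"y":-0.076,"z":-0.004,"turn":0},{"x":-0.068,"y":-0.076,"z":0,"turn":0}]'
python3 -m crank '[{"x":0,"y":0,"z":0,"turn":0},{"x":0.008,"y":0,"z":0,"turn":0},{"x":0.02,"y":0,"z":0,"turn":0},{"x":0.032,"y":0,"z":0,"turn":0},{"x":0.042,"y":0,"z":0,"turn":0},{"x":0.05,"y":-0.002,"z":0,"turn":0},{"x":0.057,"y":-0.007,"z":0,"turn":0},{"x":0.062,"y":-0.013,"z":0,"turn":0},{"x":0.066,"y":-0.020,"z":0,"turn":0},{"x":0.068,"y":-0.027,"z":0,"turn":0},{"x":0.068,"y":-0.034,"z":0,"turn":0},{"x":0.068,"y":-0.042,"z":0,"turn":0}]'
python3 -m crank '[{"x":0,"y":0,"z":0,"turn":0},{"x":0,"y":0,"z":-0.02,"turn":0},{"x":0,"y":0,"z":-0.05,"turn":0},{"x":0,"y":0,"z":-0.09,"turn":0},{"x":0,"y":0,"z":-0.13,"turn":0},{"x":0,"y":0,"z":-0.16,"turn":0},{"x":-0.02,"y":0.01,"z":-0.18,"turn":0},{"x":-0.02,"y":0.03,"z":-0.18,"turn":0},{"x":-0.02,"y":0.05,"z":-0.18,"turn":0},{"x":-0.02,"y":0.06,"z":-0.18,"turn":0},{"x":-0.02,"y":0.06,"z":-0.18,"turn":0}]'
python3 - <<'E'
from h import *; import cv2
a=imaging.read_camera("side")[120:270,170:310,::-1]; b=imaging.read_camera("wrist")[50:250,:,::-1]
cv2.imwrite("pics/c4.png",cv2.hconcat([cv2.resize(a,(300,320)),cv2.resize(b,(500,320))]))
E
```

```text
time_s: 6.45
tool_pos: [0.551, 0.0638, 0.1479]
tool_rot: [-180.0, -0.1, -180.0]
force: [0.1, 0.3, 0.2]
grip_width: 0.0004
grasp_force: 0.0
time_s: 7.95
tool_pos: [0.4842, 0.021, 0.1496]
tool_rot: [-180.0, 0.0, -180.0]
force: [0.1, 0.0, -0.3]
grip_width: 0.0001
grasp_force: 0.0
time_s: 9.32
tool_pos: [0.5034, 0.0827, 0.3288]
tool_rot: [-180.0, -0.1, -179.9]
force: [0.3, -0.7, 0.1]
grip_width: 0.0009
grasp_force: 0.0
```

View pics/c4.png

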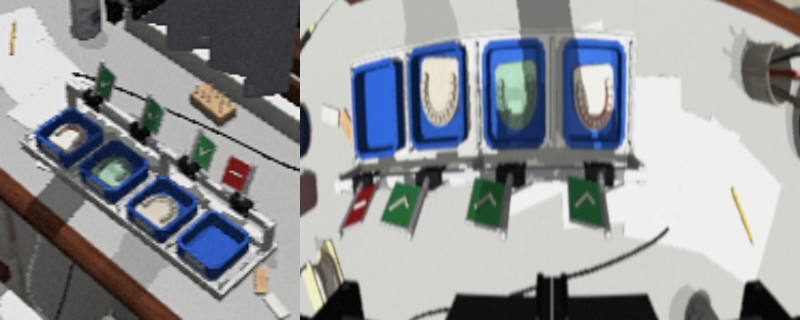

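The three tags behind the casts are green (wrist crop px 588,202; 488,202; 402,202) and the one behind the empty pan is red (360,203). The pans haven't moved and the arm is clear.

```bash
python3 -c "
from cell import env; print(env.sign_off())"
```

```text
the job is handed in; nothing more can be done
None
```

The two wrong tags, behind the two left-hand pans, are flipped to green; all three cast pans now show green and the empty pan red, the pans stayed in place, and the job is handed in with the arm clear.

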